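# Hang the gilding sample on the sprung hook

### The job

Take the gilded finish sample out of its slotted rack and hang it on the sprung hook stand with its gilded face pointing outward, away from the post: pass its hole over the red lip, push the spring buffer back gently, and lower the board behind the lip so that it hangs plumb with its weight on the bar, trapped between buffer and lip. The hook is delicate: press it lightly, with no more than about 15 N, and leave the other things on the bench where they are.

Things in the scene. Friction and masses are not known exactly. Their poses are not given: they have to be found in the camera images.
- sample: Finish sample: upright wooden board 80 mm wide (its y), 138 mm tall (its z), 10 mm thick (its x), 0.10 to 0.19 kg, standing 20 mm deep in the rack, either face any way. Origin: middle of its bottom edge, mid-thickness. Its +x face is the marked one: gilded, with a red and a black band along the bottom; its back (-x) is bare pale wood. A grip of 50 N suffices.
- sample_hole (a point): Centre of the round 22 mm hole through the sample, mid-thickness, 82 mm above its bottom edge and 56 mm below its top edge; axes as the sample's.
- rack: Fixed wooden block, 70 x 120 x 32 mm (x, y, z), with one slot along its y, 84 mm long, 13 mm wide, its floor 12 mm above the bench. Origin: centre of its underside.
- stand: Fixed hook stand; the hook points outward along its +x. Origin: on the post's axis at bench level, z up. Round base 100 mm across, 12 mm high; post 16 mm thick; clamp block 26 x 26 mm on it, top 152 mm high.
- bar_root (a point): Where the hook bar's axis meets the post's axis, 140 mm above the bench; axes as the stand's. The bar is round, 8 mm thick, level along +x. Its end is a red lip 5 mm thick (x), 8 mm wide, from the bar's underside to 6 mm above its top. The bar is locked at a reach that is not measured: the lip's outer face lies 85 to 121 mm from here. Hung, the sample's hole centre is 7 mm below this height.
- buffer (a joint): Spring buffer: black disc 30 mm across round the bar; value = how far it is pushed towards the post, m. At 0 (untouched) its face is 6 mm from the lip's inner face, so the 10 mm board needs over 4 mm of push to drop behind the lip. It yields from 1.5 N, 0.6 N more per mm, hard stop at 0.0075 (6 N). About 0.004 with the sample hung; its friction (a few N) resists lowering.
- brush_pot: Bystander: black pot of brushes, 72 mm across, about 190 mm tall. Origin: centre of its underside.
- wax_tin: Bystander: brass-coloured tin, 68 mm across, 45 mm tall. Origin: centre of its underside.
- frame_corner: Bystander: L-shaped gilded piece of frame, 70 x 70 mm, 26 mm high. Origin: about the centre of its underside.
- sanding_block: Bystander: cork block 70 x 40 x 28 mm. Origin: centre of its underside.
There are look-alikes about, which are no part of the job. Several things look just like the stand: the one meant starts farthest to the robot's left. There is more than one size of the sample; the one meant has the size given above.

How it is judged:
At the end, for the whole second after the job is handed in: The sample hangs still and released on the bar (hole centre 128 to 136.5 mm high, 60 to 124 mm from the post axis, within 7 mm sideways), bearing on the hook (over 0.5 N), gilded face away from the post, square within 0.2 rad, upright within 0.15 rad, buffer kept pushed back 2 to 6 mm (value of joint buffer between 0.002 and 0.006 m and x of stand in the frame of sample below -0.04 m and x of sample_hole in the frame of stand between 0.06 and 0.124 m and y of sample_hole in the frame of stand between -0.007 and 0.007 m and height (world z) of sample_hole between 0.128 and 0.1365 m and angle between sample's own z axis and vertical below 0.15 rad and angle between the x axis of sample and the x axis of stand, either way round below 0.2 rad and contact force between sample and stand above 0.5 N and linear speed of sample below 0.02 m/s and angular speed of sample below 0.2 rad/s); the robot touches nothing.
It fails at once if the hook stand is loaded by the sample with more than 25 N in all, the spring's squeeze of about 8 N included (contact force between sample and stand above 25 N).
It fails at once if the hook stand is pushed by the robot itself with more than 25 N (contact force between any of the fingers, the arm and stand above 25 N).
It fails at once if a bystander is moved by more than 20 mm (distance of any of brush_pot, wax_tin, frame_corner, sanding_block from where it was at the start of the episode above 0.02 m).
It also fails if it takes over 48 s, if anything falls off the work surface, if the arm or the gripper's body presses on something with over 40 N, if the wrist force passes 120 N, or if a joint passes its speed limit or range.

### The arm

A 6-joint arm with a two-finger parallel gripper is mounted at the origin on the work surface. World frame = base frame: x ahead of the robot, y to its left, z up, the work surface at z = 0. Lengths are in m, angles in rad, forces in N, time in s.
With the tool pointing down it reaches from about 0.375 to 0.975 m from the base axis. Payload 3.8 kg.
Tool frame: the origin (TCP) lies at the very end of the fingers, on their centre line; the grasp point (between the pads) lies 19 mm behind it; z points along the fingers, y is the line along which they close (so a half turn about z gives the same grasp; the last joint's range is limited). The gripper opens to 85 mm and grips with 20 to 120 N. Pads are 22 mm wide; open, the fingers measure 114 mm over their backs; the gripper's body (76 mm by 85 mm) begins 54 mm behind the grasp point. The pads swing forward as they close: fully open they stand 13 mm farther back than shut.
Start: joints at [1.169, 0.264, 1.604, -0, 1.274, -0.037], TCP at [0.241, 0.631, 0.231] pointing down, gripper open.
Joint ranges: [-2.63, 2.63], [-0.94, 2.18], [0.31, 2.57], [-1.31, 4.45], [0, 2.66], [-2.55, 2.55]. Speed limits (rad/s): [2.57, 2.57, 3.14, 3.14, 3.14, 3.14].

### API

Orientations are given as a rotation vector (axis times angle).
In Python, from workcell import monitor, viewer, job gives the robot as it stands. The module is installed in compiled form; this text tells all that it offers.
- The arm moves only by the tool step_arm, never from a script. Its argument "series" is one flat list of numbers, 4 for each row, row after row: the shift along the tool's x, y, z in m, then the turn about the tool's z in rad. A call has 1 to 8 rows; each row is the pose to reach, as a shift and turn from the pose commanded when the call began, along the tool's axes at that moment; what a row does not reach only later rows make up. A row lasts 1/8 s, in which the tool goes at most 62.5 mm and 10.7 degrees, less where a joint would pass 70% of its speed; a pose out of reach is approached as far as the arm can. A call with a gripper value outside its range is refused whole. "gripper" is the opening, from 0 (shut) to 1 (fully open), set as the call begins (left out, the last holds). The fingers move at their own pace and stop on an object; "newtons" is the grip in N (left out, the last holds). Time passes only in rows, so rows that repeat a pose let the fingers close. It gives the time, the measured TCP pose, the force, the opening and the grip force at its end, in the units of the state.
- monitor.read_state(): the state, without advancing time (a new reading comes with each control period).
- viewer.read_camera(name): name is "side" or "top" or "wrist"; returns a dict with "image" (480x640x3 uint8, red, green, blue), "intrinsics" (3x3 intrinsics, pixels), "T" (4x4, takes a point from camera to world coordinates); the wrist camera has in their place "hand_eye" (4x4, takes a point from camera to tool coordinates, whose origin is the TCP and whose axes are the flange's). Camera axes: x right, y up, looking along -z (the intrinsics and any distortion apply to the point x, -y, -z); pixel columns grow to the right and rows downward; lengths in m; the calibration is good to about 2 mm. The wrist camera is an equidistant fisheye: a pixel r from the principal point sees the ray r / f radians off the axis. A picture is of the moment at which its call begins: read the wrist's pose just before it. There is no depth.
- job.finish_job(): hands the job in; it is judged then, once.
Trained networks look in a picture, given as the dict that the camera call returned (one of the last four; its "shot" number tells which), for a name from the list of things; names that differ only in an ending like _2 or _b are one class to them, and where a whole thing is asked for, a point or a joint stands for the part that bears it (a point fixed in the world has none). Each returns a list of dicts, best first, with "score" (0 to 1); they miss things now and then, are a little off and sometimes report something else, mostly with a low value. They report only what shows in the picture. A call takes as long as a camera call. They do not tell look-alikes from the thing itself.
- viewer.boxes_of(picture, label): "extent" ([centre column, centre row, width, height] in pixels, round what is visible of it).
- viewer.spot_point(picture, label): "point" ([column, row] in pixels: a listed point, or the origin of a listed thing).
The state is a dict: "time": time; "q": joint angles; "joint_vel": joint speeds; "joint_torque": joint torques, N m; "tool_pos": TCP position; "tcp_rot": TCP orientation; "wrist_force": force on the tool from outside, world axes, zero at the start; "torque": the same for the moment, N m; "width": opening from 0.0 (shut) to 1.0 (fully open); "grip_force": force on a finger pad.
Only numpy, scipy, OpenCV 4.12 (cv2) and the standard library are available. Lean on these libraries where they do the work, as an engineer would, in place of code of your own. Each camera call takes 0.05 s, during which the arm holds its last target. There are 200 camera calls.

## Working session

There is one attempt and no reset: what is moved stays moved. The work goes in short steps, Python scripts to look and compute and a tool call to move; the robot and the scene stay as the last step left them, time stands still between calls to the robot, and variables do not carry over. Pictures are saved under pics/ and viewed, at most 14 in all, crops included, and the job is handed in when it is done.

Besides the shell and the picture viewer there is one more tool, called by a JSON object that holds its "fn" and its "kwargs", one argument or row to a line. step_arm: Moves the arm, as the interface text tells. Its arguments: {"type":"object","properties":{"series":{"type":"array"},"gripper":{"type":"number"},"newtons":{"type":"number"}},"required":["series"]}

```bash
mkdir -p pics; cat > h.py <<'E'
import numpy as np, cv2
from scipy.spatial.transform import Rotation as R
from workcell import monitor, viewer, job
def tool():
    s=monitor.read_state(); T=np.eye(4); T[:3,:3]=R.from_rotvec(s['tcp_rot']).as_matrix(); T[:3,3]=s['tool_pos']; return T
def shot(n):
    Tt=tool(); p=viewer.read_camera(n)
    if n=='wrist': p['T']=Tt@p['hand_eye']
    p['n']=n; return p
def ray(p,uv):
    K=p['intrinsics']; x=(uv[0]-K[0,2])/K[0,0]; y=(uv[1]-K[1,2])/K[1,1]
    if p['n']=='wrist':
        r=np.hypot(x,y); s=np.sinc(r/np.pi); d=np.array([x*s,y*s,np.cos(r)])
    else: d=np.array([x,y,1.])
    d=p['T'][:3,:3]@(d*[1,-1,-1]); return p['T'][:3,3],d/np.linalg.norm(d)
def atz(p,uv,z):
    o,d=ray(p,uv); return o+d*(z-o[2])/d[2]
def proj(p,X):
    c=np.linalg.inv(p['T'])@np.append(X,1); c=c[:3]*[1,-1,-1]; K=p['intrinsics']
    if p['n']=='wrist':
        th=np.arctan2(np.hypot(c[0],c[1]),c[2]); c=np.array([*(c[:2]/np.hypot(c[0],c[1])*th),1])
    c=c/c[2]; return np.array([K[0,0]*c[0]+K[0,2],K[1,1]*c[1]+K[1,2]])
def tri(obs):
    A=np.zeros((3,3));b=np.zeros(3)
    for p,uv in obs:
        o,d=ray(p,uv); M=np.eye(3)-np.outer(d,d); A+=M; b+=M@o
    return np.linalg.solve(A,b)
def save(p,n): cv2.imwrite('pics/'+n,p['image'][:,:,::-1])
E
python3 - <<'E'
from h import *
np.set_printoptions(precision=3,suppress=True)
print(monitor.read_state())
for n in ['top','side','wrist']:
    p=shot(n); save(p,n+'0.png'); print(n,p['intrinsics'].tolist(),p['T'])
    for l in ['sample','sample_hole','rack','stand','bar_root','buffer','brush_pot','wax_tin','frame_corner','sanding_block']:
        print(l,[(np.round(d['extent']).tolist(),round(d['score'],2)) for d in viewer.boxes_of(p,l)] if l not in('bar_root','sample_hole') else '',[(np.round(d['point'],1).tolist(),round(d['score'],2)) for d in viewer.spot_point(p,l)] if l!='buffer' else '')
E
```

```text
{'time': 0.0, 'q': array([ 1.169,  0.265,  1.605,  0.   ,  1.274, -0.037]), 'joint_vel': array([-0.001, -0.001,  0.001,  0.001, -0.001, -0.001]), 'joint_torque': array([  0.002, -51.513, -36.731,   0.   ,   0.013,  -0.   ]), 'tool_pos': array([0.241, 0.63 , 0.23 ]), 'tcp_rot': array([-0.57 , -3.089,  0.003]), 'wrist_force': array([-0.153, -0.568, -0.788]), 'torque': array([ 0.006, -0.018, -0.049]), 'grip_force': 0.0, 'width': 1.0009715591114259}
top [[562.5816276794116, 0.0, 318.5945713265751], [0.0, 562.5816276794116, 246.54157494816477], [0.0, 0.0, 1.0]] [[ 0.02   0.992 -0.126  0.374]
 [-1.     0.018 -0.016 -0.01 ]
 [-0.013  0.126  0.992  1.468]
 [ 0.     0.     0.     1.   ]]
sample [([236.0, 314.0, 26.0, 16.0], 0.59), ([237.0, 269.0, 42.0, 14.0], 0.49)] [([240.8, 311.4], 0.76), ([237.6, 271.0], 0.66), ([325.2, 168.4], 0.39)]
sample_hole  [([236.6, 269.2], 0.58)]
rack [([239.0, 270.0, 52.0, 33.0], 0.95), ([237.0, 268.0, 39.0, 19.0], 0.55)] [([237.7, 268.1], 0.82)]
stand [([451.0, 353.0, 49.0, 48.0], 0.85), ([403.0, 285.0, 37.0, 60.0], 0.68)] [([403.8, 296.4], 0.94), ([445.9, 360.2
[... 1553 characters left out ...]
), ([241.0, 240.0, 48.0, 43.0], 0.34)] [([469.5, 358.0], 0.85)]
wrist [[371.64829954431775, 0.0, 318.8099521284422], [0.0, 371.64829954431775, 233.61131260670945], [0.0, 0.0, 1.0]] [[ 0.356 -0.894 -0.273  0.17 ]
 [ 0.935  0.341  0.103  0.656]
 [ 0.    -0.292  0.957  0.374]
 [ 0.     0.     0.     1.   ]]
sample [([129.0, 462.0, 44.0, 36.0], 0.95)] [([131.3, 437.8], 0.6)]
sample_hole  [([110.6, 477.7], 0.7)]
rack [([146.0, 442.0, 50.0, 43.0], 0.8)] [([136.6, 433.0], 0.93)]
stand [([8.0, 430.0, 9.0, 26.0], 0.59)] [([137.3, 435.2], 0.51)]
bar_root  []
buffer [([7.0, 431.0, 10.0, 27.0], 0.34)] 
brush_pot [] []
wax_tin [([128.0, 463.0, 46.0, 35.0], 0.43)] []
frame_corner [] []
sanding_block [] []
```

View pics/top0.png

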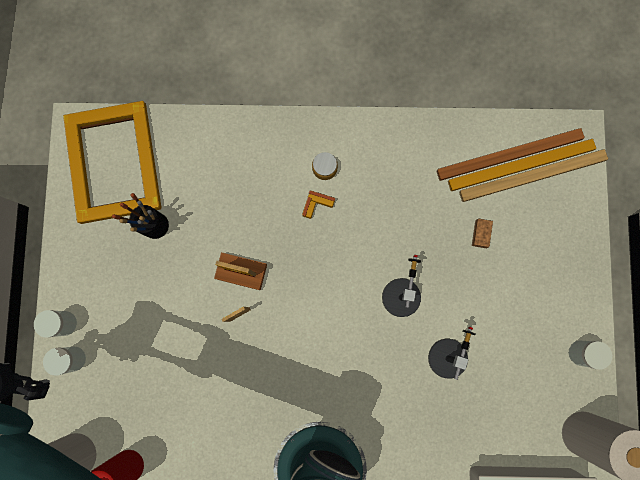

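View pics/side0.png

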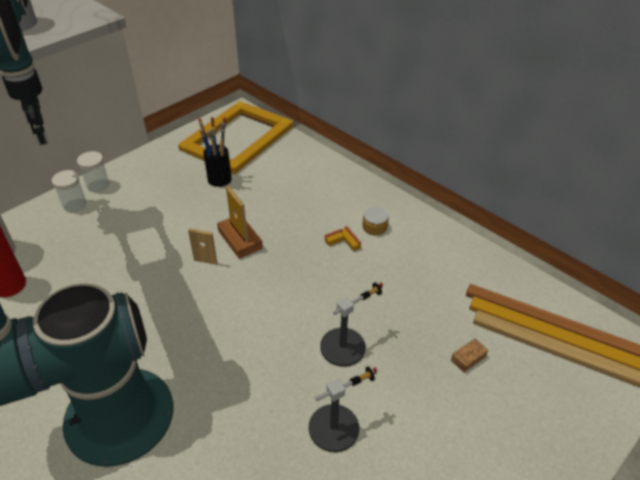

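Top view: two sample-like boards, one in the rack (237,268) and a loose small one (236,314). There are two stands, at (402,297) and (450,358); leftmost means (402,297). Next: coarse positions and a close crop.

```bash
python3 - <<'E'
from h import *
np.set_printoptions(precision=4,suppress=True)
t=shot('top'); s=shot('side')
for l,a,z in [('rack',(240.5,271),.032),('rack n',(237.7,268.1),0),('disc',(402,297),.012),('stand n',(403.8,296.4),0),('small',(240.8,311.4),0),('pot',(154.7,224.8),0),('stand2',(450,358),.012)]:
    print(l,atz(t,a,z))
print('rack side',atz(s,(240.5,239.1),0),'stand side',atz(s,(343,347),.012))
print('barroot',tri([(t,(408.5,296)),(s,(346.8,308.3))]),'lip',tri([(t,(415,260)),(s,(379,288))]))
print('hole',tri([(t,(236.6,269.2)),(s,(234.9,211.7))]))
a=cv2.resize(s['image'][180:280,180:310],None,fx=4,fy=4,interpolation=3); b=cv2.resize(t['image'][230:330,190:290],None,fx=4,fy=4,interpolation=3)
c=cv2.resize(s['image'][270:370,310:400],None,fx=4,fy=4,interpolation=3)
im=np.hstack([a[:400,:400],b])
cv2.imwrite('pics/c1.png',im[:,:,::-1])
E
```

```text
rack [0.4888 0.2116 0.032 ]
rack n [0.4988 0.2242 0.    ]
disc [ 0.431  -0.2043  0.012 ]
stand n [ 0.4332 -0.2105  0.    ]
small [0.3862 0.2119 0.    ]
pot [0.6099 0.4492 0.    ]
stand2 [ 0.2791 -0.326   0.012 ]
rack side [0.4957 0.2167 0.    ] stand side [ 0.4287 -0.2071  0.012 ]
barroot [ 0.4311 -0.2048  0.1379] lip [ 0.5151 -0.2187  0.1436]
hole [0.4862 0.211  0.1037]
```

View pics/c1.png

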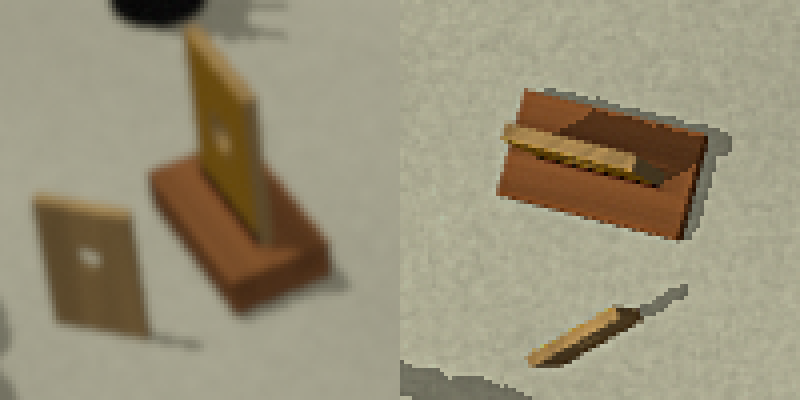

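The crop shows the rack board at crop (225,130), tall and with its gilded face toward the robot. The small loose board at (90,265) is the look-alike. The target stand is the left one at top (402,297), hook along about +x, so the board must turn about 180°. I'll move above the rack for a close look.

{"fn": "step_arm", "kwargs": {
  "series": [-0.05,-0.04,-0.02,-0.15,-0.1,-0.08,-0.03,-0.33,-0.15,-0.12,-0.03,-0.5,-0.2,-0.16,-0.03,-0.68,-0.25,-0.2,-0.03,-0.86,-0.3,-0.24,-0.03,-1.04,-0.35,-0.28,-0.03,-1.22,-0.38,-0.305,-0.03,-1.4],
  "gripper": 1.0
}}

```text
time: 3.8
tool_pos: [0.4801, 0.2227, 0.2617]
tcp_rot: [-1.497, 2.761, -0.0]
wrist_force: [-0.2, 0.6, -0.1]
width: 0.998
grip_force: 0.0
```

{"fn": "step_arm", "kwargs": {
  "series": [0,0,0,-0.15,0,0,0,-0.3,0,0,0,-0.3]
}}

```text
time: 4.18
tool_pos: [0.4795, 0.224, 0.2614]
tcp_rot: [-1.883, 2.514, -0.0]
wrist_force: [0.4, -0.4, 0.2]
width: 1.005
grip_force: 0.0
```

```bash
python3 - <<'E'
from h import *
np.set_printoptions(precision=4,suppress=True)
print(monitor.read_state()['q'],tool())
p=shot('wrist'); save(p,'w1.png')
np.savez('w1.npz',T=p['T'],K=p['intrinsics'],image=p['image'])
for l in ['sample','sample_hole','rack']: print(l,viewer.boxes_of(p,l)[:2] if l!='sample_hole' else '',viewer.spot_point(p,l)[:2])
E
```

```text
[ 0.3899 -0.0316  1.8762 -0.      1.2968 -2.4667] [[-0.2811 -0.9597  0.0002  0.4795]
 [-0.9597  0.2811  0.0001  0.224 ]
 [-0.0001 -0.0002 -1.      0.2614]
 [ 0.      0.      0.      1.    ]]
sample [{'extent': [416.7, 170.1, 74.8, 62.3], 'score': 0.81}, {'extent': [299.4, 210.3, 30.2, 126.3], 'score': 0.71}] [{'point': [402.5, 159.3], 'score': 0.66}, {'point': [305.6, 183.2], 'score': 0.59}]
sample_hole  [{'point': [301.9, 200.5], 'score': 0.62}, {'point': [417.2, 168.9], 'score': 0.56}]
rack [{'extent': [305.0, 187.7, 72.7, 117.6], 'score': 0.9}] [{'point': [307.4, 184.9], 'score': 0.6}]
```

View pics/w1.png

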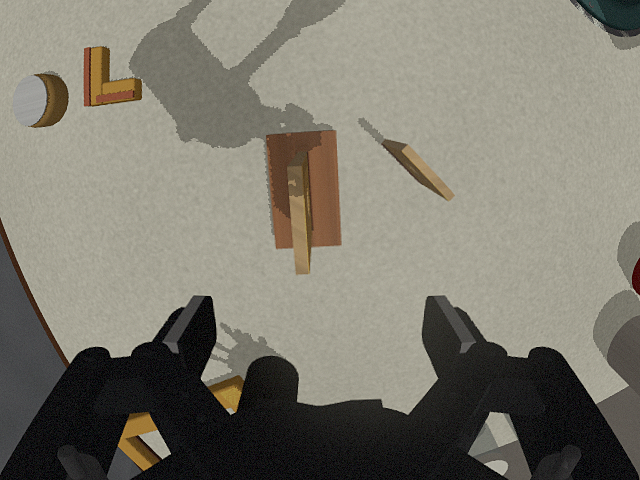

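Wrist view: the rack board's top edge runs from about (295.5,165) to (302.5,273), and rack corners are at (266,134), (336,130), (341,244), (276,248).

```bash
python3 - <<'E'
from h import *
np.set_printoptions(precision=4,suppress=True)
d=np.load('w1.npz'); p=dict(T=d['T'],intrinsics=d['K'],n='wrist')
im=d['image'][120:290,250:360]; cv2.imwrite('pics/c2.png',cv2.resize(im,None,fx=3.4,fy=3.4,interpolation=2)[:,:,::-1])
a,b=atz(p,(295.5,165),.15),atz(p,(302.5,273),.15); print(a,b,np.linalg.norm(a-b),(a+b)/2,np.arctan2(*(b-a)[1::-1]))
c=[atz(p,u,.032) for u in [(266,134),(336,130),(341,244),(276,248)]]; print(np.array(c),np.mean(c,0))
print([np.linalg.norm(c[i]-c[i-1]) for i in range(4)],np.arctan2(*(c[3]-c[0])[1::-1]),np.arctan2(*(c[2]-c[1])[1::-1]))
E
```

```text
[0.4802 0.1744 0.15  ] [0.4988 0.252  0.15  ] 0.07975361877967664 [0.4895 0.2132 0.15  ] 1.3352763402716945
[[0.5102 0.1463 0.032 ]
 [0.4424 0.1626 0.032 ]
 [0.4694 0.2782 0.032 ]
 [0.537  0.2632 0.032 ]] [0.4898 0.2126 0.032 ]
[np.float64(0.11992802758330988), np.float64(0.06966624766796999), np.float64(0.11876751111558201), np.float64(0.06916803884567778)] 1.3454420662369064 1.3412593568567126
```

View pics/c2.png

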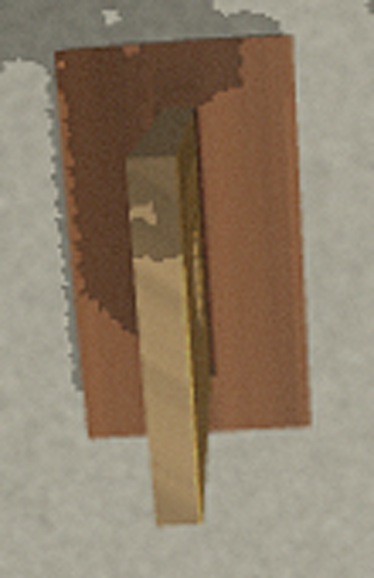

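{"fn": "step_arm", "kwargs": {
  "series": [0.008,-0.013,0.02,-0.055,0.008,-0.013,0.06,-0.055,0.008,-0.013,0.1,-0.055,0.008,-0.013,0.125,-0.055,0.008,-0.013,0.141,-0.055,0.008,-0.013,0.141,-0.055]
}}

```text
time: 5.22
tool_pos: [0.4888, 0.2128, 0.1192]
tcp_rot: [1.953, -2.458, -0.001]
wrist_force: [0.1, -0.0, -0.1]
width: 1.0
grip_force: 0.0
```

{"fn": "step_arm", "kwargs": {
  "series": [0,0,0,0,0,0,0,0,0,0,0,0,0,0,0,0,0,0,0,0,0,0,0,0],
  "gripper": 0.0,
  "newtons": 50
}}

```text
time: 5.98
tool_pos: [0.4901, 0.2131, 0.1208]
tcp_rot: [-1.954, 2.459, -0.001]
wrist_force: [0.4, -0.7, 3.5]
width: 0.11
grip_force: 49.4
```

{"fn": "step_arm", "kwargs": {
  "series": [0,0,-0.02,0,0,0,-0.06,0,0,0,-0.11,0,0,0,-0.16,0.1,0.03,-0.018,-0.18,0.26,0.08,-0.047,-0.18,0.43,0.13,-0.076,-0.18,0.6,0.18,-0.106,-0.18,0.77]
}}

```text
time: 6.98
tool_pos: [0.5519, 0.0122, 0.2994]
tcp_rot: [0.88, -3.014, -0.001]
wrist_force: [1.4, 0.5, -0.6]
width: 0.108
grip_force: 49.5
```

```bash
python3 - <<'E'
from h import *
np.set_printoptions(precision=4,suppress=True)
s=monitor.read_state();print(s['q'],s['width'],s['wrist_force']);T=tool();print(T)
print('to pre', T[:3,:3].T@(np.array([.63,-.235,.30])-T[:3,3]),'az',np.arctan2(T[1,1],T[0,1]))
E
```

```text
[-0.0232 -0.0041  1.7799  0.0003  1.3672 -2.162 ] 0.10830413654151366 [ 1.412   0.5342 -0.616 ]
[[-0.843  -0.538  -0.0015  0.5519]
 [-0.538   0.843   0.0003  0.0122]
 [ 0.0011  0.0011 -1.      0.2994]
 [ 0.      0.      0.      1.    ]]
to pre [ 0.0671 -0.2504 -0.0008] az 2.13880697057213
```

{"fn": "step_arm", "kwargs": {
  "series": [0.01,-0.04,0,0.17,0.02,-0.08,0,0.35,0.03,-0.12,0,0.53,0.045,-0.16,0,0.71,0.055,-0.2,0,0.89,0.062,-0.23,0,1.07,0.067,-0.25,0,1.25,0.067,-0.25,0,1.43]
}}

```text
time: 7.98
tool_pos: [0.631, -0.2343, 0.2983]
tcp_rot: [-1.315, -2.85, 0.001]
wrist_force: [1.1, -0.1, -2.3]
width: 0.108
grip_force: 49.5
```

{"fn": "step_arm", "kwargs": {
  "series": [0,0,0,0.17,0,0,0,0.35,0,0,0,0.53,0,0,0,0.71,0,0,0,0.87,0,0,0,0.87,0,0,0,0.87]
}}

```text
time: 8.85
tool_pos: [0.6312, -0.2325, 0.2995]
tcp_rot: [-2.384, -2.044, 0.001]
wrist_force: [0.5, -0.6, -0.9]
width: 0.109
grip_force: 49.5
```

```bash
python3 - <<'E'
from h import *
import pickle
np.set_printoptions(precision=4,suppress=True)
s=monitor.read_state();print(s['time'],s['q'],s['width'],s['wrist_force']);T=tool();print(T,'az',np.arctan2(T[1,1],T[0,1]))
P={}
for n in ['wrist','top','side']:
    p=shot(n);P[n]=p
    for l in ['stand','bar_root','buffer','sample_hole']: print(n,l,[np.round(d['point'],1).tolist() for d in (viewer.spot_point(p,l) if l!='buffer' else [])][:3],[np.round(d['extent'],1).tolist() for d in (viewer.boxes_of(p,l) if l in('stand','buffer') else [])][:3])
pickle.dump(P,open('P.pkl','wb'))
z=lambda im,f:cv2.resize(im,None,fx=f,fy=f,interpolation=2)
w=P['wrist']['image']; t=z(P['top']['image'][240:325,375:445],3.5)[:297,:245]; c=z(P['side']['image'][275:360,320:390],3.5)[:297,:245]
r=np.zeros((600,800,3),np.uint8); r[:480,:555]=w[:,:555]; r[:t.shape[0],555:555+t.shape[1]]=t; r[300:300+c.shape[0],555:555+c.shape[1]]=c
cv2.imwrite('pics/m1.png',r[:,:,::-1])
E
```

```text
8.85 [-0.39    0.2285  1.5233  0.      1.3912 -0.2365] 0.10861139092979445 [ 0.4827 -0.5874 -0.8812]
[[ 0.1529  0.9882 -0.0013  0.6312]
 [ 0.9882 -0.1529  0.0006 -0.2325]
 [ 0.0004 -0.0014 -1.      0.2995]
 [ 0.      0.      0.      1.    ]] az -0.15345342031246817
wrist stand [[163.6, 188.0], [95.4, 282.2]] [[73.7, 306.6, 103.5, 107.9], [143.5, 191.8, 115.4, 81.3]]
wrist bar_root [[44.9, 330.6], [105.9, 215.8]] []
wrist buffer [] [[84.0, 347.9, 26.6, 23.1], [177.7, 217.1, 31.3, 32.7]]
wrist sample_hole [] []
top stand [[446.2, 357.5]] [[455.6, 352.5, 39.9, 51.4]]
top bar_root [[459.0, 364.3]] []
top buffer [] []
top sample_hole [[238.0, 312.9], [433.5, 197.1]] []
side stand [[333.7, 429.3], [338.6, 348.6]] [[349.5, 323.8, 67.4, 84.0], [342.7, 408.1, 64.0, 86.7]]
side bar_root [[335.7, 387.7], [349.0, 310.2]] []
side buffer [] [[376.9, 291.7, 14.3, 12.0], [368.5, 373.5, 19.3, 16.3]]
side sample_hole [[217.8, 183.0], [202.9, 244.6], [425.9, 219.4]] []
```

View pics/m1.png

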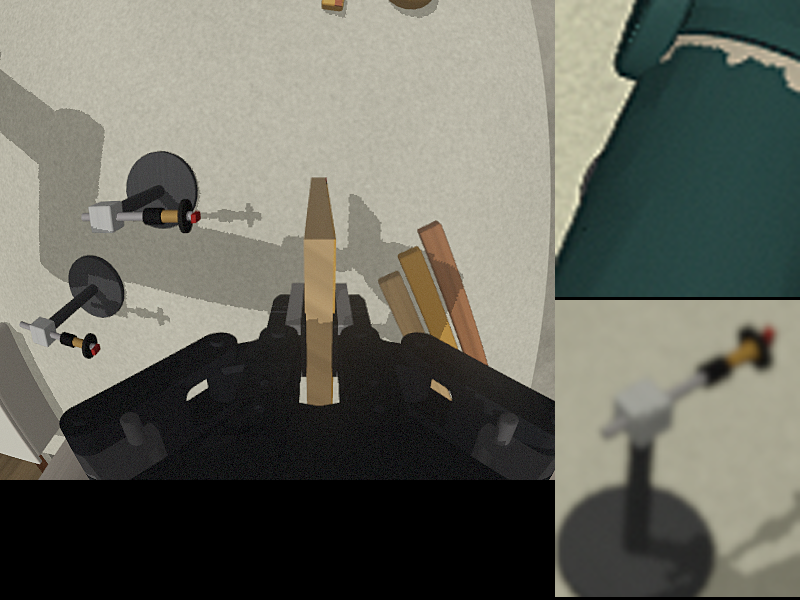

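The mosaic shows the target hook upper left in the wrist view: base (162,188), clamp (104,216), buffer (181,217), lip (195,216). The board is held square. Now to localise the hook.

```bash
python3 - <<'E'
from h import *
import pickle
np.set_printoptions(precision=4,suppress=True)
P=pickle.load(open('P.pkl','rb')); p=P['wrist']
im=p['image']; hsv=cv2.cvtColor(im,cv2.COLOR_RGB2HSV); m=((hsv[...,0]<6)|(hsv[...,0]>174))&(hsv[...,1]>150)&(hsv[...,2]>60)
m=m[190:240,180:215]; v,u=np.nonzero(m); print('red',u.min()+180,u.max()+180,v.min()+190,v.max()+190,u.mean()+180,v.mean()+190)
bl=(im[190:245,165:200].max(2)<40); v,u=np.nonzero(bl); print('buf',u.min()+165,u.max()+165,v.min()+190,v.max()+190)
cv2.imwrite('pics/c3.png',cv2.resize(im[140:250,70:220],None,fx=5,fy=5,interpolation=2)[:,:,::-1])
print('base',atz(p,(162,188),.012)); print('clamp',atz(p,(104,216),.152)); print('lip',atz(p,(195,216),.145))
s=P['side']; print('lip side z.143',atz(s,(380.5,288),.143))
E
```

```text
red 191 199 211 222 194.6216216216216 216.8783783783784
buf 165 196 190 232
base [ 0.4367 -0.201   0.012 ]
clamp [ 0.4371 -0.2012  0.152 ]
lip [ 0.5245 -0.2177  0.145 ]
lip side z.143 [ 0.5195 -0.2217  0.143 ]
```

View pics/c3.png

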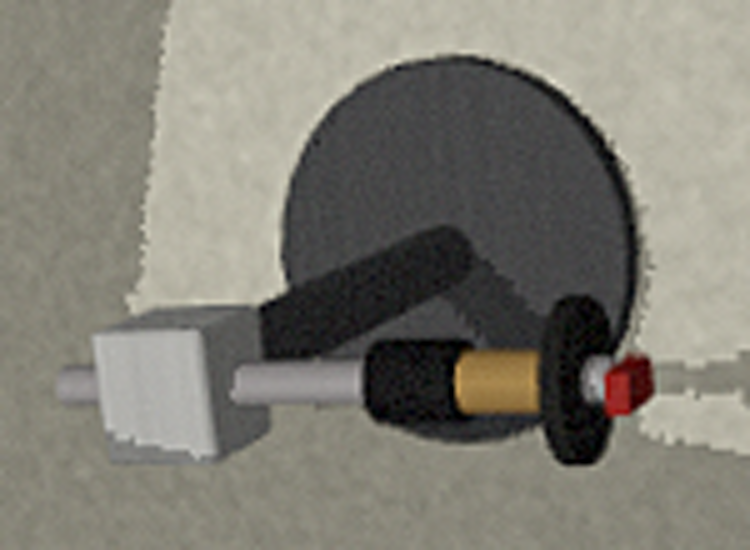

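```bash
python3 - <<'E'
from h import *
import pickle
np.set_printoptions(precision=4,suppress=True)
P=pickle.load(open('P.pkl','rb')); p=P['wrist']
f=lambda x,y,z:atz(p,(70+(x+.5)/5-.5,140+(y+.5)/5-.5),z)
C=np.mean([f(95,333,.152),f(208,330,.152),f(215,455,.152),f(110,445,.152)],0); B=f(458,248,.012)
b1,b2=f(300,383,.14),f(595,381,.14); L=f(630,386,.143); Lo=f(653,362,.150)
bufc=f(577,380,.14)
print('clamp',C,'base',B,'bar',b1,b2,'lip',L,Lo,'buf',bufc)
root=(C[:2]+B[:2])/2
for q in (b1,b2,L,Lo,bufc): print('az',np.arctan2(*(q[:2]-root)[::-1]),np.linalg.norm(q[:2]-root))
print('bar az',np.arctan2(*(b2-b1)[1::-1]))
E
```

```text
clamp [ 0.4329 -0.2022  0.152 ] base [ 0.4352 -0.2023  0.012 ] bar [ 0.4575 -0.208   0.14  ] [ 0.5167 -0.2175  0.14  ] lip [ 0.5241 -0.2189  0.143 ] [ 0.5319 -0.2141  0.15  ] buf [ 0.5133 -0.2168  0.14  ]
az -0.2400633827191104 0.024094165168691697
az -0.18265567162588447 0.08402000057532515
az -0.18243335514852957 0.09160889189709723
az -0.12070159693104511 0.09861344734746909
az -0.18121762573371247 0.08060443920261157
bar az -0.15960598833194262
```

{"fn": "step_arm", "kwargs": {
  "series": [-0.002,-0.04,0.0,0.014,-0.003,-0.075,0.02,0.014,-0.003,-0.075,0.06,0.014,-0.003,-0.075,0.1,0.014,-0.003,-0.075,0.13,0.014,-0.003,-0.075,0.13,0.014,-0.003,-0.075,0.13,0.014]
}}

```text
time: 10.62
tool_pos: [0.5578, -0.2244, 0.1717]
tcp_rot: [2.401, 2.024, 0.001]
wrist_force: [-0.5, -1.3, -1.4]
width: 0.108
grip_force: 50.0
```

```bash
python3 - <<'E'
from h import *
import pickle
np.set_printoptions(precision=4,suppress=True)
s=monitor.read_state();print(s['time'],s['wrist_force']);T=tool();print(T,'az',np.arctan2(T[1,1],T[0,1]))
p=shot('wrist'); q=shot('side'); pickle.dump((p,q,T),open('P2.pkl','wb'))
z=lambda im,f:cv2.resize(im,None,fx=f,fy=f,interpolation=2)
a=z(p['image'][60:360,180:440],2)[:600,:520]; b=z(q['image'][260:340,340:410],4)
r=np.zeros((600,800,3),np.uint8); r[:,:520]=a; r[:b.shape[0],520:800]=b
cv2.imwrite('pics/m2.png',r[:,:,::-1])
print(proj(p,[.5241,-.2189,.143]))
E
```

```text
10.625 [-0.4903 -1.2699 -1.4282]
[[ 0.1692  0.9856  0.0018  0.5578]
 [ 0.9856 -0.1692 -0.0008 -0.2244]
 [-0.0005  0.0019 -1.      0.1717]
 [ 0.      0.      0.      1.    ]] az -0.17006025108936804
[254.0201 273.6996]
```

View pics/m2.png

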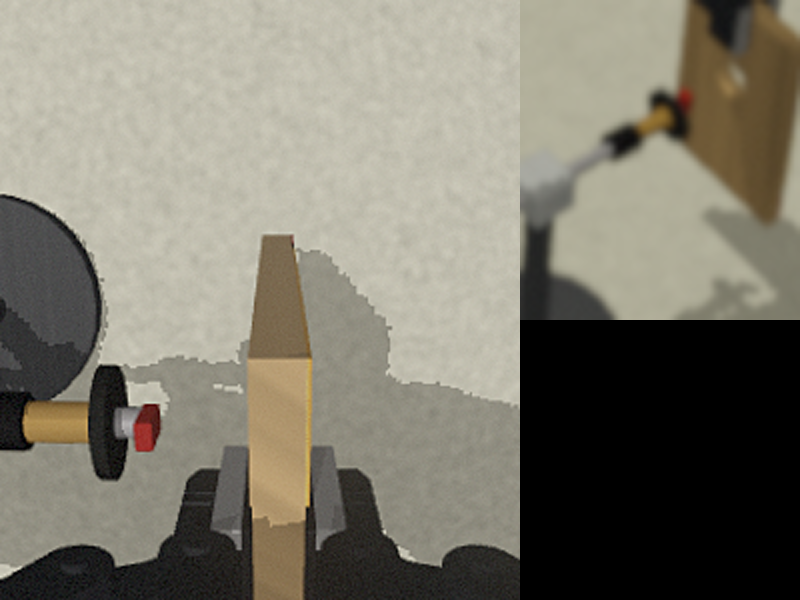

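```bash
python3 - <<'E'
from h import *
import pickle
np.set_printoptions(precision=4,suppress=True)
p,q,T=pickle.load(open('P2.pkl','rb'))
f=lambda x,y,z:atz(p,(180+(x+.5)/2-.5,60+(y+.5)/2-.5),z)
b1,b2,L=f(60,422,.14),f(124,422,.14),f(147,428,.143)
print('bar',b1,b2,np.arctan2(*(b2-b1)[1::-1]),'lip',L)
for n,X in (('b1',b1),('b2',b2),('lip',L)): print(n,'in tool',T[:3,:3].T@(X-T[:3,3]))
# board near-corner midpoint of top edge, near side (camera side +tool x)
for c in [(248,358),(311,358)]: X=f(*c,T[2,3]+.0292); print('board corner tool',T[:3,:3].T@(X-T[:3,3]))
pt=[(p,(180+147.5/2-.5,60+428.5/2-.5)),(q,(340+164.5/4-.5,260+98.5/4-.5))]; print('lip tri',tri(pt))
H=T@np.array([0,-.005,.0268,1]); print('hole back pred px crop',(proj(q,H[:3])-[340,260])*4+[520,0])
print('lip pred',(proj(q,L)-[340,260])*4+[520,0])
im=q['image'][260:310,375:410]; cv2.imwrite('pics/c4.png',cv2.resize(im,None,fx=12,fy=12,interpolation=2)[:,:,::-1])
E
```

```text
bar [ 0.5002 -0.2148  0.14  ] [ 0.5173 -0.2175  0.14  ] -0.15218283912063457 lip [ 0.5237 -0.2189  0.143 ]
b1 in tool [-0.0003 -0.0585  0.0316]
b2 in tool [-0.     -0.0412  0.0316]
lip in tool [-0.0003 -0.0346  0.0287]
board corner tool [ 0.0368 -0.0064 -0.0292]
board corner tool [ 0.0368  0.0037 -0.0292]
lip tri [ 0.5248 -0.2172  0.1472]
hole back pred px crop [726.6268  77.501 ]
lip pred [682.9995 104.7646]
```

View pics/c4.png

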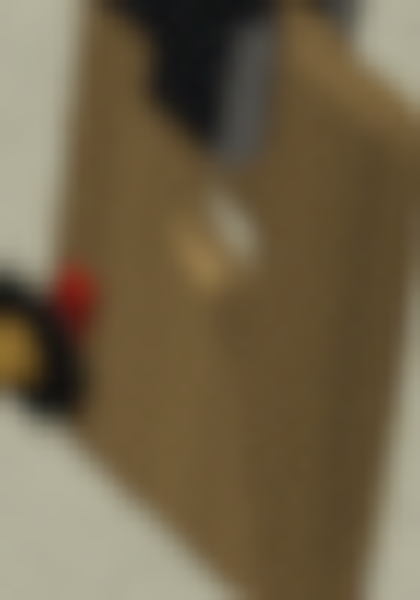

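Hole and lip seen in the same camera show the board sits 3 mm to -x of the tool, and the side view agrees. I'll correct that and pass the hole over the lip.

{"fn": "step_arm", "kwargs": {
  "series": [0.003,0,0.001,0,0.003,-0.008,0.001,0,0.003,-0.016,0.001,0,0.003,-0.022,0.001,0,0.003,-0.026,0.001,0,0.003,-0.029,0.001,0,0.003,-0.029,0.001,0]
}}

```text
time: 11.6
tool_pos: [0.5287, -0.2161, 0.1693]
tcp_rot: [2.402, 2.025, 0.0]
wrist_force: [-0.0, 0.3, -1.8]
width: 0.111
grip_force: 49.9
```

```bash
python3 - <<'E'
from h import *
import pickle
np.set_printoptions(precision=4,suppress=True)
T=tool();p=shot('wrist'); q=shot('side');s=monitor.read_state();print(s['time'],T[:3,:3].T@s['wrist_force'],T[:3,3]); pickle.dump((p,q,T),open('P3.pkl','wb'))
z=lambda im,f:cv2.resize(im,None,fx=f,fy=f,interpolation=2)
a=z(p['image'][210:350,230:390],3)[:420,:480]; b=z(q['image'][260:310,345:399],6)[:300,:320]
r=np.zeros((420,800,3),np.uint8); r[:,:480]=a; r[:b.shape[0],480:800]=b
cv2.imwrite('pics/m3.png',r[:,:,::-1])
E
```

```text
11.7 [0.2181 0.2858 1.8374] [ 0.5287 -0.2161  0.1693]
```

View pics/m3.png

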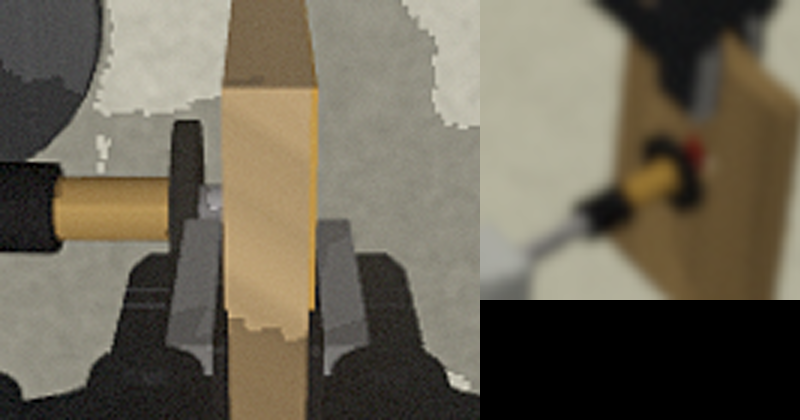

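The lip is inside the hole with no contact. Now pushing the buffer gently.

{"fn": "step_arm", "kwargs": {
  "series": [0,-0.003,0,0,0,-0.006,0,0,0,-0.008,0,0,0,-0.01,0,0,0,-0.0115,0,0,0,-0.0115,0,0]
}}

```text
time: 12.45
tool_pos: [0.5181, -0.2143, 0.1695]
tcp_rot: [2.401, 2.024, 0.001]
wrist_force: [4.0, -1.3, -4.0]
width: 0.108
grip_force: 49.6
```

```bash
python3 - <<'E'
from h import *
import pickle
np.set_printoptions(precision=4,suppress=True)
T=tool();p=shot('wrist');s=monitor.read_state();print(s['time'],T[:3,:3].T@s['wrist_force'],T[:3,3])
p2=shot('wrist');s=monitor.read_state();print(T[:3,:3].T@s['wrist_force'],s['tool_pos'])
z=lambda im,f:cv2.resize(im,None,fx=f,fy=f,interpolation=2)
cv2.imwrite('pics/m4.png',z(p['image'][210:350,200:390],4)[:,:,::-1])
E
```

```text
12.5 [0.6809 4.8896 3.6783] [ 0.5181 -0.2143  0.1695]
[0.1106 4.3944 4.3208] [ 0.518  -0.2143  0.1695]
```

View pics/m4.png

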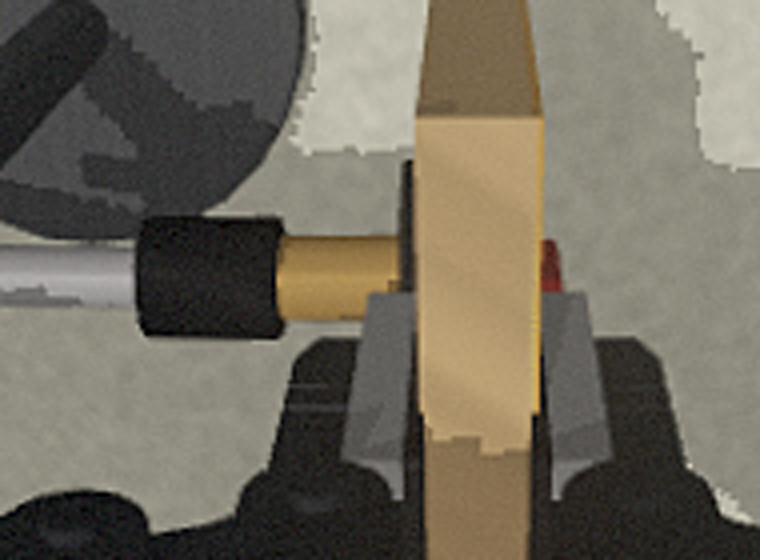

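Push force is about 4.5 N, so roughly 5 mm of push, and the lip shows outside the board. One more millimetre, then lower slowly.

{"fn": "step_arm", "kwargs": {
  "series": [0,-0.001,0,0,0,-0.001,0.001,0,0,-0.001,0.002,0,0,-0.001,0.003,0,0,-0.001,0.004,0,0,-0.001,0.005,0,0,-0.001,0.0055,0,0,-0.001,0.006,0]
}}

```text
time: 13.55
tool_pos: [0.5167, -0.2141, 0.1633]
tcp_rot: [2.402, 2.025, 0.0]
wrist_force: [4.0, -0.9, 0.1]
width: 0.109
grip_force: 50.4
```

{"fn": "step_arm", "kwargs": {
  "series": [0,0,0.001,0,0,0,0.002,0,0,0,0.003,0,0,0,0.0035,0,0,0,0.0035,0]
}}

```text
time: 14.18
tool_pos: [0.5167, -0.2141, 0.1598]
tcp_rot: [2.402, 2.025, 0.0]
wrist_force: [4.9, -0.7, -0.0]
width: 0.111
grip_force: 50.4
```

```bash
python3 - <<'E'
from h import *
import pickle
np.set_printoptions(precision=4,suppress=True)
T=tool();p=shot('wrist');q=shot('side');s=monitor.read_state();print(s['time'],T[:3,:3].T@s['wrist_force'],T[:3,3],s['tool_pos'])
pickle.dump((p,q,T),open('P5.pkl','wb'))
f=lambda x,y,z:atz(p,(x,y),z)
im=p['image']; z=lambda im,f:cv2.resize(im,None,fx=f,fy=f,interpolation=2)
a=z(im[210:350,220:380],3)[:420,:480]; b=z(q['image'][260:310,345:399],6)[:300,:320]
r=np.zeros((420,800,3),np.uint8); r[:,:480]=a; r[:b.shape[0],480:800]=b
cv2.imwrite('pics/m5.png',r[:,:,::-1])
E
```

```text
14.275 [-0.0384  4.8123 -0.1621] [ 0.5167 -0.2141  0.1598] [ 0.5167 -0.2141  0.1598]
```

View pics/m5.png

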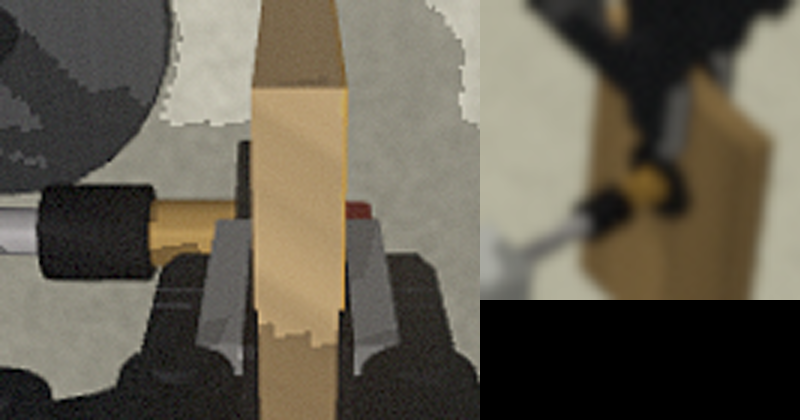

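Board is behind the lip and hasn't slipped. Last millimetre down until it bears.

{"fn": "step_arm", "kwargs": {
  "series": [0,0,0.0005,0,0,0,0.001,0,0,0,0.001,0]
}}

```text
time: 14.65
tool_pos: [0.5168, -0.2141, 0.1595]
tcp_rot: [2.402, 2.024, 0.0]
wrist_force: [2.9, -0.6, 5.3]
width: 0.107
grip_force: 51.1
```

Bearing on the bar. Ease forward 1 mm and release.

{"fn": "step_arm", "kwargs": {
  "series": [0,0.0005,-0.0005,0,0,0.001,-0.0005,0]
}}

```text
time: 14.9
tool_pos: [0.517, -0.2141, 0.1595]
tcp_rot: [-2.401, -2.024, 0.001]
wrist_force: [1.6, -0.6, 6.5]
width: 0.106
grip_force: 51.2
```

{"fn": "step_arm", "kwargs": {
  "series": [0,0,0,0,0,0,0,0,0,0,0,0,0,0,0,0],
  "gripper": 0.55
}}

```text
time: 15.4
tool_pos: [0.517, -0.214, 0.1587]
tcp_rot: [-2.401, -2.024, 0.001]
wrist_force: [0.5, -0.3, 0.2]
width: 0.548
grip_force: 0.0
```

{"fn": "step_arm", "kwargs": {
  "series": [0,0,-0.005,0,0,0,-0.015,0,0,0,-0.035,0,0,0,-0.06,0,0,0,-0.1,0,0,0,-0.14,0,0,0,-0.14,0]
}}

```text
time: 16.27
tool_pos: [0.5201, -0.2154, 0.3061]
tcp_rot: [2.395, 2.018, 0.007]
wrist_force: [-0.3, 0.9, 0.2]
width: 0.551
grip_force: 0.0
```

```bash
python3 - <<'E'
from h import *
np.set_printoptions(precision=4,suppress=True)
T=tool();p=shot('wrist');q=shot('side');print(monitor.read_state()['time'],T[:3,3])
z=lambda im,f:cv2.resize(im,None,fx=f,fy=f,interpolation=2)
a=z(p['image'][150:360,200:400],2.4)[:500,:480]; b=z(q['image'][265:345,325:405],4)[:320,:320]
r=np.zeros((510,800,3),np.uint8); r[:a.shape[0],:480]=a; r[:320,480:800]=b
cv2.imwrite('pics/m6.png',r[:,:,::-1])
E
```

```text
16.375 [ 0.5201 -0.2154  0.3061]
```

View pics/m6.png

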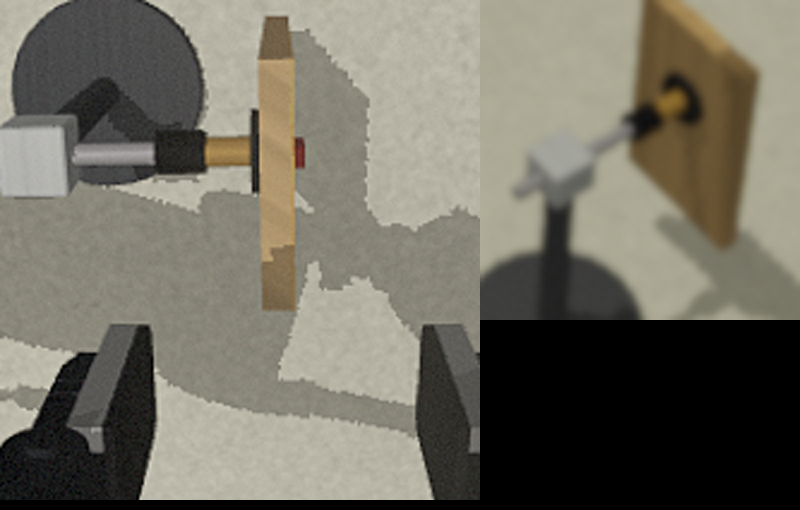

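The board hangs square between buffer and lip, bare side to the post. Quick numeric check of height and centring before handing in.

```bash
python3 - <<'E'
from h import *
np.set_printoptions(precision=4,suppress=True)
T=tool();p=shot('wrist')
g=lambda x,y,z:T[:3,:3].T@(atz(p,(200+x/2.4,150+y/2.4),z)-T[:3,3])
a,b=g(276,58,.189),g(279,310,.189); print(a,b,(a+b)/2,np.linalg.norm(a-b),'bar',g(115,153,.14),g(230,152,.14),g(300,152,.145))
E
```

```text
[ 0.0383 -0.0041  0.1121] [-0.0401 -0.0034  0.1121] [-0.0009 -0.0037  0.1121] 0.0784194814574228 bar [-0.0017 -0.0618  0.1609] [-0.0015 -0.0208  0.1611] [-0.0003  0.0037  0.1561]
```

Centred within 1 mm at the right height (apparent width 78.4 mm for the 80 mm board).

{"fn": "step_arm", "kwargs": {
  "series": [0,0,0,0,0,0,0,0,0,0,0,0,0,0,0,0]
}}

```text
time: 16.92
tool_pos: [0.5175, -0.2141, 0.2989]
tcp_rot: [-2.402, -2.024, 0.0]
wrist_force: [0.2, -0.2, -0.5]
width: 0.55
grip_force: 0.0
```

```bash
python3 -c "
from h import *
print(job.finish_job())"
```

```text
the job is handed in; nothing more can be done
None
```

The sample hangs released on the leftmost stand, gilded face outward, square between buffer and lip and centred within about 1 mm. I handed the job in at about 17 s; the hand-in call returned no verdict.

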